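# Set up the copy stand: page bar down, camera raised to the index and cam lever clamped

### The job

Get the document-camera stand ready to copy the leaflet: first swing the raised page bar all the way down so that it lies across the page in its catch. Then, with the cam lever still open, take the carriage by its fixed grip and lever, lift it until its pointer is level with the index clip on the scale, and holding it at that height squeeze the lever fully shut against the grip. Finish still holding grip and lever squeezed together at that height; leave the index clip where it is set and do not disturb the mug, the notes or the clip box.

Things in the scene. Friction and masses are not known exactly. Their poses are not given: they have to be found in the camera images.
- copy_stand: Copy stand, fixed to the desk: board 210 (x) x 280 (y) x 12 mm with a 6 mm leaflet on it. Origin on the desk under the board, which reaches x -115..+95, y -140..+140 mm; its x points away from the robot and a little right (yaw -0.5 to -0.3 rad), y left, z up. An 18 mm steel column stands at (+20, +110) mm, top 312 mm above the desk; a flat scale strip stands 44 mm to its left (+y).
- page_bar_hinge (a point): Hinge axis (along the stand's x) of the page bar, at stand (-80, -128, 20.5) mm, near the right front corner of the board. From it the bar, a steel strip 14 mm wide, 3 mm thick and 185 mm long, runs to the left (stand +y) over the near edge of the leaflet; its catch, two upright cheeks, is at stand (-80, +50) mm.
- page_bar (a joint): Angle of the page bar (rad). 0: down flat on the page, its end between the cheeks of the catch. Positive: free end raised (0.55 to 0.9 at the start). The hinge is stiff (0.09 N m): the bar stays where it is left, and about 1 to 2 N pressed on it moves it.
- page_bar_press (a point): Point on the upper face of the page bar, 100 mm from its hinge: the place to press it down. When the bar is down this point is 22.5 mm above the desk. The lever and grip are then 120 mm to its left, the camera head 80 mm behind it.
- carriage (a joint): Height (m) of the carriage above its lower stop: 0 at the start, resting on the stop; at most 0.15. It carries camera, grip and lever (0.24 to 0.33 kg in all), slides freely up and down the column and sinks when let go with the lever open; it cannot turn or move sideways. The camera head (44 x 50 x 50 mm) is 150 mm to its right at grip height.
- carriage_pointer (a point): Tip of the carriage's pointer, a thin steel blade that reaches left to the scale strip; 24 mm above the mid height of the grip. Lifting the carriage lifts it by the same amount.
- index_tip (a point): Tip of the index clip's blade on the scale strip. It comes from the left and meets the carriage's pointer end to end when they are level; 50 to 110 mm above it at the start. The clip slides stiffly on the strip and must stay as set.
- fixed_grip (a point): Fixed grip of the carriage (its collider is carriage_c0): ribbed bar 66 (x) x 14 (y) x 30 (z) mm pointing from the carriage to the robot. Origin on the column axis at the grip's mid height (105 mm above the desk at the start), axes as the stand's; the bar reaches x -31..-97, y -7..-21, z -15..+15 mm from there.
- grip_pad (a point): Middle of the right (-y) face of the fixed grip, 80 mm in front of the column axis: where the right finger goes. This face does not yield sideways, so the hand itself has to travel about 11 mm to the right (stand -y) while the fingers close on the lever.
- cam_lever (a joint): Angle (rad) of the cam lever, left (+y) of the grip; upright pivot at (-35.5, 0) mm from the fixed grip's origin, 48 mm to its end barrel. 0: shut, along the grip. Positive: end swung out to the left (0.40 to 0.50 at the start). It stays where it is left: under 12 N on its end does not move it, 15 to 17 N swings it. Shut, its cam clamps the carriage to the column.
- lever_end (a point): Outermost (left, +y) point, at mid height, of the upright barrel (13 mm thick, 26 mm high) at the lever's end: where the left finger goes. Grip and lever measure 48 to 52 mm across here at the start, 29.5 mm when shut.
- coffee_mug: Mug standing left of the stand, 86 mm wide, 90 mm high; leave it. Origin: middle of its underside.
- sticky_notes: Block of notes 75 x 75 x 20 mm behind the right side of the stand; leave it. Origin: middle of its underside.
- clip_box: Small closed paper-clip box 52 x 72 x 24 mm in front of the stand; leave it. Origin: middle of its underside.

How it is judged:
By the outcome, as a careful person would: the job done as asked, in the order asked, and still so for the second after the job is handed in, while the arm keeps its last pose, push and grip.
It also fails if it takes over 51 s, if anything falls off the work surface, if the arm or the gripper's body presses on something with over 40 N, if the wrist force passes 120 N, or if a joint passes its speed limit or range.

### The arm

A 6-joint arm with a two-finger parallel gripper is mounted at the origin on a cart in front of the work surface, level with it; the furniture and walls round the work are solid. World frame = base frame: x ahead of the robot, y to its left, z up, the work surface at z = 0. Lengths are in m, angles in rad, forces in N, time in s.
With the tool pointing down it reaches from about 0.4 to 0.825 m from the base axis. Payload 7 kg.
Tool frame: the origin (TCP) lies on the centre line of the jaws, within the pads' length; the fingertips stand tip_reach ahead of it and the grasp point (between the pads) is the TCP (tip_reach is the distance from the TCP to the fingertips, in m); z points along the fingers, y is the line along which they close (so a half turn about z gives the same grasp; the last joint's range is limited). The gripper opens to 88 mm and grips with 3 to 60 N. Pads are 19 mm wide; open, the fingers measure 130 mm over their backs; the gripper's body (78 mm by 193 mm) begins 47 mm behind the grasp point.
Start: joints at [1.441, 0.359, 0.012, 0, -1.224, -0.288], TCP at [0.274, 0.617, 0.246] pointing down, gripper open.
Joint ranges: [-3.07, 3.07], [-1.43, 2.12], [-1.02, 1.25], [-3.03, 1.67], [-3.05, -0], [-3.03, 3.03]. Speed limits (rad/s): [2.39, 2.39, 3.01, 3.14, 3.14, 3.14].

### API

Orientations are given as [roll, pitch, yaw] about the fixed x, y, z axes, in that order (R = Rz(yaw) Ry(pitch) Rx(roll)).
In Python, from station import get_state, grab_frame, calibration, job_done, find_in, mark_of, tip_reach gives the robot as it stands.
- The arm moves only by the shell command python3 -m handwheel 'ROWS' [OPENING] [FORCE]. ROWS is JSON, a list of rows, each an object with "delta_pos": the shift along the world's x, y, z in units of 30 mm (1.0 is 30 mm), a list of three; "dr": the turn, a rotation vector about the world's x, y, z in degrees, a list of three. In form: [{"delta_pos": [tx, ty, tz], "dr": [rx, ry, rz]}, ...]. A call has 1 to 10 rows; each row shifts and turns the commanded pose from where the row before left it; what a row does not reach is not made up. A row lasts 1/10 s, in which the tool goes at most 50 mm and 8.59 degrees, less where a joint would pass 70% of its speed; a pose out of reach is approached as far as the arm can. A call is refused whole if a number of a shift passes 1 or a number of a turn 8.59, either way. A call with a gripper value outside its range is refused whole. OPENING is the closure, from -1 (fully open) to 1 (shut), set as the call begins (- or left out, the last holds). The fingers move at their own pace and stop on an object; FORCE is the grip in N (left out, the last holds). Time passes only in rows, so rows that do not move let the fingers close. It gives the time, the measured TCP pose, the force, the opening and the grip force at its end, in the units of the state.
- get_state(): the state, without advancing time (a new reading comes with each control period).
- grab_frame(name): name is "scene" or "top" or "wrist"; returns the picture (420x560x3 uint8, red, green, blue); there is no depth.
- calibration(name): a dict with "fx", "fy", "cx", "cy" (pixels), "k1" (the pictures are not rectified: a ray, as slopes to the right and down, at radius r is drawn at 1 + k1 r^2 times it, then the intrinsics apply), "extrinsics" (4x4, takes a point from world to camera coordinates). Camera axes: x right, y down, z forward; pixel columns grow to the right and rows downward; lengths in m; the calibration is good to about 2 mm. A picture is of the moment at which its call begins: read the wrist's pose just before it. calibration takes no time and is no camera call; for the wrist camera it gives the pose at the moment of the call.
- job_done(): hands the job in; it is judged then, once.
Trained networks look in the newest picture that a camera, given by its name, has taken for a name from the list of things; names that differ only in an ending like _2 or _b are one class to them, and where a whole thing is asked for, a point or a joint stands for the part that bears it (a point fixed in the world has none). Each returns a list of dicts, best first, with "conf" (0 to 1); they miss things now and then, are a little off and sometimes report something else, mostly with a low value. They report only what shows in the picture. A call takes as long as a camera call.
- find_in(camera, query): "location" ([column, row] in pixels, amid what is visible of it).
- mark_of(camera, query): "location" ([column, row] in pixels: a listed point, or the origin of a listed thing).
The state is a dict: "t": time; "q": joint angles; "qd": joint speeds; "joint_efforts": joint torques, N m; "eef_pos": TCP position; "ee_rot": TCP orientation; "force": force on the tool from outside, world axes, zero at the start; "moment": the same for the moment, N m; "width": finger opening in m; "gripper_force": force on a finger pad.
Only numpy, scipy, OpenCV 4.12 (cv2) and the standard library are available. Lean on these libraries where they do the work, as an engineer would, in place of code of your own. Each camera call takes 0.05 s, during which the arm holds its last target. There are 200 camera calls.

## Working session

There is one attempt and no reset: what is moved stays moved. The work goes in short steps, Python scripts to look and compute and a shell command to move; the robot and the scene stay as the last step left them, time stands still between calls to the robot, and variables do not carry over. Pictures are saved under pics/ and viewed, at most 13 in all, crops included, and the job is handed in when it is done.

```bash
mkdir -p pics
cat > h.py <<'E'
import numpy as np, cv2
from station import *
def proj(cal,P):
    E=np.array(cal["extrinsics"]);p=E[:3,:3]@np.asarray(P,float)+E[:3,3]
    x,y=p[:2]/p[2];s=1+cal["k1"]*(x*x+y*y)
    return np.array([cal["fx"]*x*s+cal["cx"],cal["fy"]*y*s+cal["cy"]])
def S2W(st,p):
    x,y,a=st;c,s=np.cos(a),np.sin(a)
    return np.array([x+c*p[0]-s*p[1],y+s*p[0]+c*p[1],p[2]])
def save(n,img): cv2.imwrite("pics/"+n+".png",cv2.cvtColor(img,cv2.COLOR_RGB2BGR))
E
cat > m.py <<'E'
from h import *
import json
s=get_state();print({k:np.round(s[k],3).tolist() for k in s}, tip_reach if not callable(tip_reach) else tip_reach())
obs={}
ims=[]
for c in("scene","top"):
    im=grab_frame(c);ims.append(im)
    cal=calibration(c);E=np.array(cal["extrinsics"]);print(c,np.round(-E[:3,:3].T@E[:3,3],3))
    for q in("copy_stand","page_bar_hinge","page_bar_press","carriage_pointer","index_tip","fixed_grip","grip_pad","lever_end","coffee_mug","sticky_notes","clip_box"):
        r=mark_of(c,q)
        if r: obs[c+" "+q]=[float(v) for v in r[0]["location"]]+[r[0]["conf"]];print(c,q,np.round(obs[c+" "+q],2))
json.dump(obs,open("obs.json","w"))
save("first",np.hstack(ims)[:, :]) if 0 else [save("f%d"%i,im) for i,im in enumerate(ims)]
E
python3 m.py
```

```text
{'t': 0.0, 'q': [1.441, 0.359, 0.011, -0.0, -1.224, -0.288], 'qd': [-0.001, -0.001, 0.0, 0.001, 0.0, 0.002], 'joint_efforts': [-0.001, -58.272, 29.306, 6.997, 0.007, -0.0], 'eef_pos': [0.274, 0.617, 0.245], 'ee_rot': [3.14, -0.0, -0.418], 'force': [-0.406, 0.847, 0.973], 'moment': [-0.043, 0.039, 0.022], 'gripper_force': 0.0, 'width': 0.088} 0.019
scene [0.921 1.058 0.673]
scene copy_stand [261.8  235.5    0.97]
scene page_bar_hinge [291.7  194.3    0.98]
scene page_bar_press [292.9 180.5   0.6]
scene carriage_pointer [259.6  225.9    0.55]
scene index_tip [259.2  174.6    0.61]
scene fixed_grip [254.6 225.    0.9]
scene grip_pad [297.6  218.2    0.91]
scene lever_end [295.9 232.7   0.7]
scene sticky_notes [176.6  229.8    0.57]
scene clip_box [345.1  233.4    0.82]
top [0.31  0.382 1.063]
top copy_stand [326.1  222.1    0.67]
top page_bar_hinge [359.2  277.8    0.97]
top page_bar_press [336.5  266.2    0.51]
top carriage_pointer [266.2  179.9    0.87]
top index_tip [284.9 286.4   0.7]
top fixed_grip [286.1  187.4    0.71]
top grip_pad [279.9 222.9   0.8]
top lever_end [260.2  211.4    0.61]
top coffee_mug [195.1  199.9    0.84]
top sticky_notes [370.1  163.4    0.85]
top clip_box [281.8  286.1    0.56]
```

```bash
cat > fit.py <<'E'
from h import *
import json
from scipy.optimize import least_squares
obs=json.load(open("obs.json"));C={c:calibration(c) for c in("scene","top")}
def pts(v):
    st=v[:3];b,h,l=v[3:6];c=np.cos
    g=np.array([.02,.11,.105])
    return {k:S2W(st,p) for k,p in {
     "copy_stand":(0,0,0),"page_bar_hinge":(-.08,-.128,.0205),
     "page_bar_press":(-.08,-.128+.1*np.cos(b)-.002*np.sin(b),.0205+.1*np.sin(b)+.002*np.cos(b)),
     "carriage_pointer":(.02+v[6],.11+v[7],.129),"index_tip":(.02+v[6],.11+v[7],.129+h),
     "fixed_grip":g,"grip_pad":g+[-.08,-.021,0],
     "lever_end":g+[-.0355-.048*np.cos(l),.048*np.sin(l)+.0065,0]}.items()}
def res(v,full=False):
    P=pts(v);r=[];n=[]
    for k,o in obs.items():
        c,q=k.split()
        if q in P: r+=list(proj(C[c],P[q])-o[:2]);n.append(k)
    r=np.array(r)
    if full: return n,r.reshape(-1,2),P
    return np.r_[r,(v[3]-.72)*10,(v[4]-.08)*100,(v[5]-.45)*60,v[6]*300,(v[7]-.035)*300]
f=least_squares(res,[.55,.2,-.4,.72,.08,.45,0,.035],loss="soft_l1",f_scale=2)
print(np.round(f.x,4));n,r,P=res(f.x,True)
for a,b in zip(n,r):print(a,np.round(b,1))
for k in P:print(k,np.round(P[k],4))
np.save("st.npy",f.x)
a,b=[cv2.imread("pics/f%d.png"%i) for i in(0,1)]
for im,c in((a,"scene"),(b,"top")):
    for k in P: cv2.circle(im,tuple(int(t) for t in proj(C[c],P[k])),2,(0,0,255),-1)
a=cv2.resize(a[120:320,130:390],None,fx=2.9,fy=2.9)
cv2.imwrite("pics/a.png",a);b=cv2.resize(b[100:330,150:430],None,fx=2.6,fy=2.6);cv2.imwrite("pics/b.png",b)
E
python3 fit.py
```

```text
[ 0.4351  0.2848 -0.5033  0.8548  0.1036  0.4619 -0.0075  0.0322]
scene copy_stand [ 0.6 -1. ]
scene page_bar_hinge [-0.1  0.5]
scene page_bar_press [2.6 0.3]
scene carriage_pointer [ 0.3 -1.7]
scene index_tip [-0.3  1. ]
scene fixed_grip [ 0.6 -0.1]
scene grip_pad [-2.6 -1.5]
scene lever_end [ 1.4 -1.5]
top copy_stand [-2.1  0.9]
top page_bar_hinge [-1.3 -1.3]
top page_bar_press [ 1.  -3.1]
top carriage_pointer [7. 1.]
top index_tip [ -13.2 -116.9]
top fixed_grip [ 1.8 -0.6]
top grip_pad [-0.2  0. ]
top lever_end [0.1 0.8]
copy_stand [0.4351 0.2848 0.    ]
page_bar_hinge [0.3033 0.2112 0.0205]
page_bar_press [0.3342 0.2674 0.0973]
carriage_pointer [0.5147 0.4033 0.129 ]
index_tip [0.5147 0.4033 0.2326]
fixed_grip [0.5057 0.3715 0.105 ]
grip_pad [0.4254 0.3917 0.105 ]
lever_end [0.4504 0.4337 0.105 ]
```

View pics/a.png

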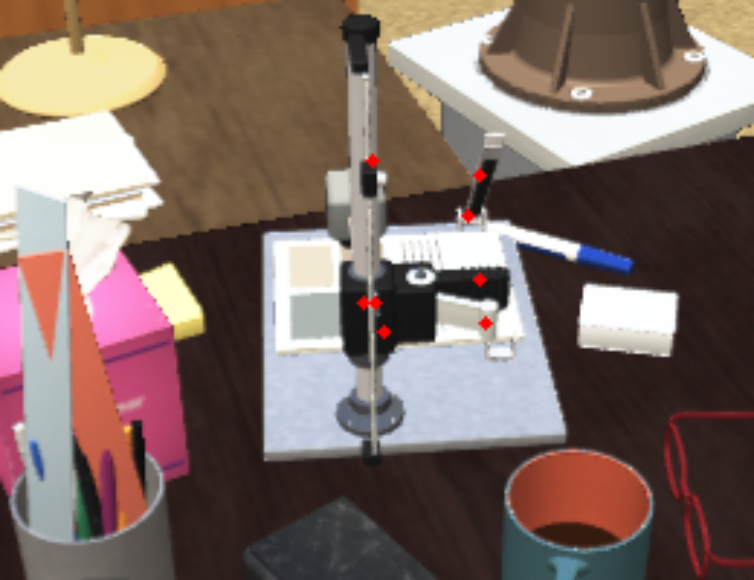

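View pics/b.png

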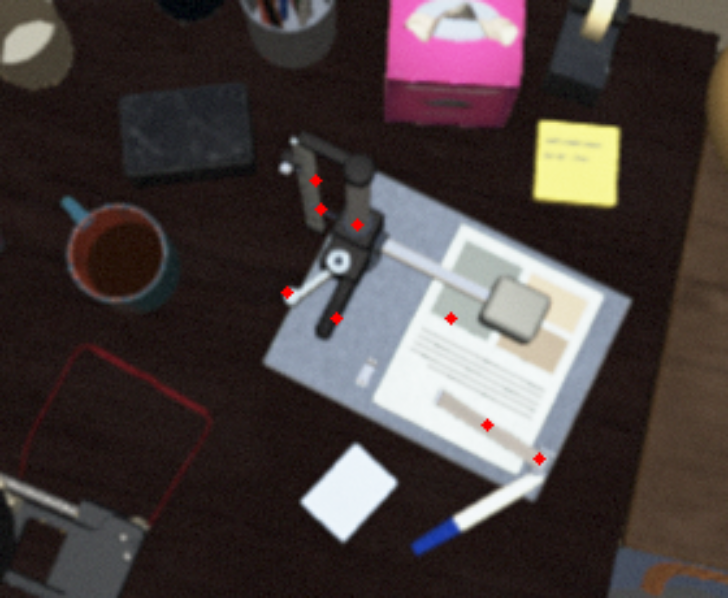

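```bash
python3 -m handwheel '[{"delta_pos":[0.2,-0.9,0],"dr":[0,0,-0.5]},{"delta_pos":[0.2,-0.9,0],"dr":[0,0,-0.5]},{"delta_pos":[0.2,-0.9,0],"dr":[0,0,-0.5]},{"delta_pos":[0.2,-0.9,0],"dr":[0,0,-0.5]},{"delta_pos":[0.2,-0.9,0],"dr":[0,0,-0.5]},{"delta_pos":[0.2,-0.9,0],"dr":[0,0,-0.5]},{"delta_pos":[0.2,-0.9,0],"dr":[0,0,-0.5]},{"delta_pos":[0.2,-0.9,0],"dr":[0,0,-0.5]},{"delta_pos":[0.2,-0.9,0],"dr":[0,0,-0.5]},{"delta_pos":[0.2,-0.9,0],"dr":[0,0,-0.4]}]' 1 20
python3 -m handwheel '[{"delta_pos":[0.1,-0.7,0],"dr":[0,0,0]},{"delta_pos":[0.1,-0.7,0],"dr":[0,0,0]},{"delta_pos":[0.1,-0.6,0],"dr":[0,0,0]},{"delta_pos":[0,0,0],"dr":[0,0,0]},{"delta_pos":[0,0,0],"dr":[0,0,0]}]'
cat > w.py <<'E'
from h import *
import sys
s=get_state();im=grab_frame("wrist");cal=calibration("wrist")
for q in sys.argv[2:]:
    r=mark_of("wrist",q)
    if r:print(q,np.round(r[0]["location"],1),round(r[0]["conf"],2))
save(sys.argv[1],im)
E
python3 w.py w1 page_bar_press page_bar_hinge lever_end grip_pad
```

```text
t: 2.2
eef_pos: [0.334, 0.3458, 0.2458]
ee_rot: [-3.141, 0.0, -0.504]
force: [0.9, 0.8, 0.6]
width: 0.0133
gripper_force: 0.0
t: 2.7
eef_pos: [0.3432, 0.2868, 0.2458]
ee_rot: [-3.141, -0.0, -0.504]
force: [0.3, 0.8, 0.2]
width: 0.0004
gripper_force: 0.0
page_bar_press [294.2 196.7] 0.59
page_bar_hinge [355.5 174.8] 0.77
lever_end [ 36.3 168.4] 0.77
```

View pics/w1.png

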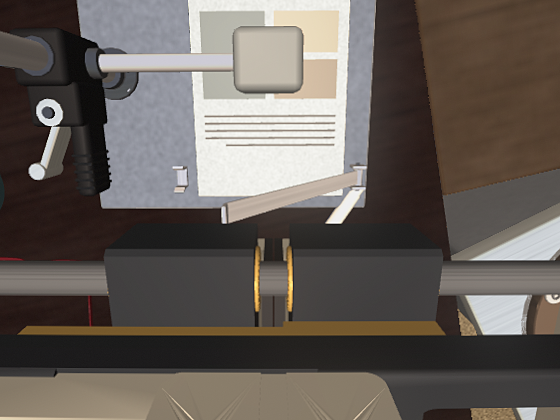

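```bash
cat > chk.py <<'E'
from h import *
v=np.load("st.npy");cal=calibration("wrist")
for n,p in dict(hinge=(-.08,-.128,.0205),catch=(-.08,.05,.03),gripend=(-.077,.096,.12),board_corner=(-.115,.14,.012),grip_c=(-.06,.096,.12),camtop=(.02,-.04,.13),colbase=(.02,.11,.012)).items():print(n,np.round(proj(cal,S2W(v[:3],p)),1))
b=v[3]
for r in (.1,.185):print(r,np.round(proj(cal,S2W(v[:3],(-.08,-.128+r*np.cos(b),.0225+r*np.sin(b)))),1))
l=v[5];print("lever",proj(cal,S2W(v[:3],(.02-.0355-.048*np.cos(l),.11+.048*np.sin(l)+.0065,.105))))
E
python3 chk.py
```

```text
hinge [357.7 177. ]
catch [178.6 178.7]
gripend [ 86.5 196.4]
board_corner [ 99.9 208.3]
grip_c [ 83.7 173.8]
camtop [269.   54.7]
colbase [115.   73.3]
0.1 [297.6 193.8]
0.185 [215.9 216.1]
lever [ 39.43185341 168.65488776]
```

```bash
python3 -m handwheel '[{"delta_pos":[0,0,-0.7],"dr":[0,0,0]},{"delta_pos":[0,0,-0.7],"dr":[0,0,0]},{"delta_pos":[0,0,-0.7],"dr":[0,0,0]},{"delta_pos":[0,0,-0.6],"dr":[0,0,0]},{"delta_pos":[0,0,-0.6],"dr":[0,0,0]},{"delta_pos":[0,0,-0.6],"dr":[0,0,0]},{"delta_pos":[0,0,-0.6],"dr":[0,0,0]},{"delta_pos":[0,0,-0.6],"dr":[0,0,0]},{"delta_pos":[0,0,-0.5],"dr":[0,0,0]},{"delta_pos":[0,0,-0.5],"dr":[0,0,0]}]'
python3 -m handwheel '[{"delta_pos":[0,0,-0.3],"dr":[0,0,0]},{"delta_pos":[0,0,-0.3],"dr":[0,0,0]},{"delta_pos":[0,0,-0.1],"dr":[0,0,0]},{"delta_pos":[0,0,0],"dr":[0,0,0]}]'
python3 w.py w2 page_bar_press
```

```text
t: 3.95
eef_pos: [0.343, 0.2876, 0.0619]
ee_rot: [-3.141, -0.0, -0.502]
force: [-0.6, 0.7, 0.5]
width: 0.0008
gripper_force: 0.4
t: 4.35
eef_pos: [0.3428, 0.287, 0.0418]
ee_rot: [3.141, -0.0, -0.503]
force: [-1.7, -1.6, 1.2]
width: 0.0004
gripper_force: 0.7
```

View pics/w2.png

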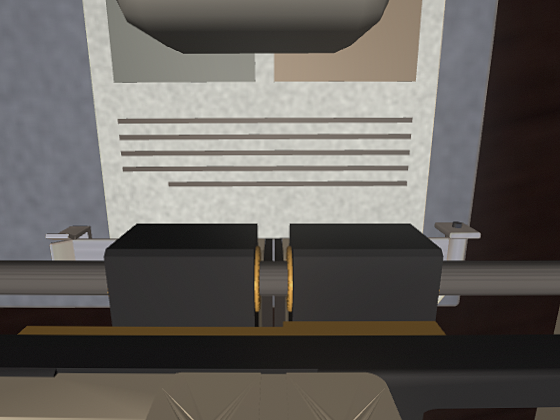

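```bash
for i in 1 2 ; do python3 -m handwheel '[{"delta_pos":[0,0,-0.05],"dr":[0,0,0]},{"delta_pos":[0,0,0],"dr":[0,0,0]}]' | egrep "eef|force"; done
```

```text
eef_pos: [0.3429, 0.287, 0.0414]
force: [-6.9, -4.1, 21.5]
gripper_force: 10.7
eef_pos: [0.343, 0.287, 0.041]
force: [-12.9, -7.2, 40.1]
gripper_force: 20.2
```

```bash
python3 -m handwheel '[{"delta_pos":[0,0,0.3],"dr":[0,0,0]},{"delta_pos":[0,0,0.8],"dr":[0,0,0]},{"delta_pos":[0,0,0.9],"dr":[0,0,0]},{"delta_pos":[0,0,1],"dr":[0,0,0]},{"delta_pos":[0,0,1],"dr":[0,0,0]},{"delta_pos":[0,0,1],"dr":[0,0,0]},{"delta_pos":[0,0,0.8],"dr":[0,0,0]},{"delta_pos":[0,0,0.5],"dr":[0,0,0]}]' >/dev/null
python3 -m handwheel '[{"delta_pos":[0.3,0.4,0],"dr":[0,0,0]},{"delta_pos":[0.5,0.6,0],"dr":[0,0,0]},{"delta_pos":[0.5,0.7,0],"dr":[0,0,0]},{"delta_pos":[0.5,0.7,0],"dr":[0,0,0]},{"delta_pos":[0.5,0.7,0],"dr":[0,0,0]},{"delta_pos":[0.5,0.7,0],"dr":[0,0,0]},{"delta_pos":[0.3,0.4,0],"dr":[0,0,0]},{"delta_pos":[0,0,0],"dr":[0,0,0]},{"delta_pos":[0,0,0],"dr":[0,0,0]}]' -1
python3 w.py w3 grip_pad lever_end fixed_grip index_tip carriage_pointer
python3 - <<'E'
from h import *
v=np.load("st.npy");cal=calibration("wrist")
for n,p in dict(pad=(-.06,.089,.105),lever=(-.0585,.1378,.105),grip_tl=(-.077,.103,.12),grip_tr=(-.077,.089,.12),pivot=(-.0155,.11,.12)).items():print(n,np.round(proj(cal,S2W(v[:3],p)),1))
im=grab_frame("scene");save("s3",cv2.resize(im[130:280,210:350],None,fx=4,fy=4))
for q in("carriage_pointer","index_tip","page_bar_press"):
    r=mark_of("scene",q);print(q,r[:1])
E
```

```text
t: 6.55
eef_pos: [0.4358, 0.4127, 0.226]
ee_rot: [3.139, 0.0, -0.504]
force: [0.2, -0.4, 1.4]
width: 0.0666
gripper_force: 0.0
grip_pad [301.6 202.7] 0.57
lever_end [234.9 199.1] 0.92
fixed_grip [273.2  88.5] 0.89
index_tip [143.2  80. ] 0.84
carriage_pointer [203.   94.8] 0.8
pad [304.1 202.3]
lever [237.9 200.3]
grip_tl [285.6 230.7]
grip_tr [305.4 230.7]
pivot [275.9 143.1]
carriage_pointer [{'location': [259.8, 225.6], 'conf': 0.62}]
index_tip [{'location': [261.4, 176.6], 'conf': 0.67}]
page_bar_press [{'location': [291.6, 217.7], 'conf': 0.69}]
```

View pics/w3.png

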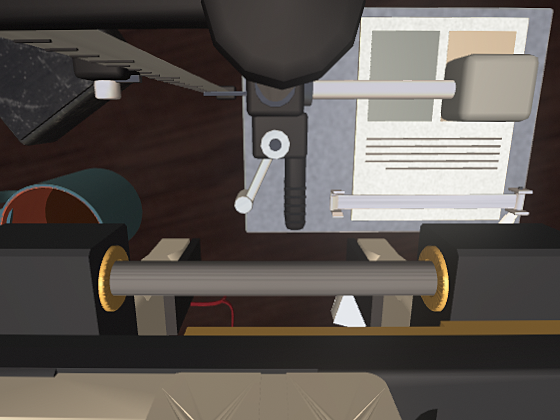

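View pics/s3.png

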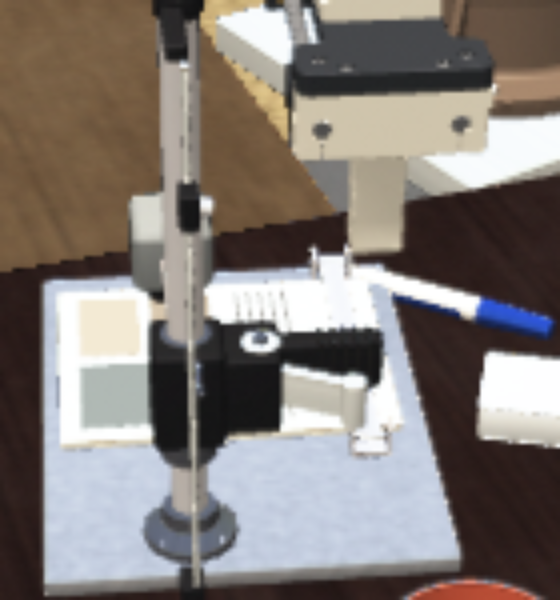

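```bash
cat > tri.py <<'E'
from h import *
from scipy.optimize import least_squares
def solve(obs):  # obs: list of (cal, which(0 pointer,1 index), px, sigma) ; xy shared, zp, zi
    def f(v): return np.concatenate([(proj(c,[v[0],v[1],v[2+w]])-p)/s for c,w,p,s in obs])
    r=least_squares(f,[.515,.403,.129,.21],loss="soft_l1");return r.x,r.fun.reshape(-1,2)
E
python3 - <<'E'
from tri import *
w=calibration("wrist");s=calibration("scene")
E=np.array(w["extrinsics"]);print("cam",-E[:3,:3].T@E[:3,3],E[2,:3])
O=[(w,0,[203,94.8],1),(w,1,[143.2,80],1),(s,0,[259.8,225.6],1),(s,1,[261.4,176.6],1),(s,0,[259.6,225.9],1),(s,1,[259.2,174.6],1)]
x,r=solve(O);print(x,x[3]-x[2]);print(r.round(1))
v=np.load("st.npy");a=v[2];d=x[:2]-v[:2];print("stand",np.cos(a)*d[0]+np.sin(a)*d[1],-np.sin(a)*d[0]+np.cos(a)*d[1])
E
python3 -m handwheel '[{"delta_pos":[0,0,-0.3],"dr":[0,0,0]},{"delta_pos":[0,0,-0.6],"dr":[0,0,0]},{"delta_pos":[0,0,-0.6],"dr":[0,0,0]},{"delta_pos":[0,0,-0.4],"dr":[0,0,0]},{"delta_pos":[0,0,0],"dr":[0,0,0]},{"delta_pos":[0,0,0],"dr":[0,0,0]}]' -1
python3 w.py w4 grip_pad lever_end index_tip carriage_pointer
python3 - <<'E'
from h import *
v=np.load("st.npy");cal=calibration("wrist")
for n,p in dict(pad=(-.06,.089,.105),lever=(-.0585,.1378,.105),grip_tl=(-.077,.103,.12),grip_tr=(-.077,.089,.12),pivot=(-.0155,.11,.12)).items():print(n,np.round(proj(cal,S2W(v[:3],p)),1))
E
```

```text
cam [0.49370738 0.38031275 0.36693662] [-0.21517981  0.11893869 -0.96930451]
[0.5229267  0.41314375 0.13438695 0.24038616] 0.10599921034993476
[[-0.  -0.2]
 [-0.   0.8]
 [-0.8  0.2]
 [-3.6 -1.3]
 [-0.6 -0.1]
 [-1.4  0.7]]
stand 0.015027599056748026 0.15484428717001447
t: 7.65
eef_pos: [0.4361, 0.413, 0.1706]
ee_rot: [3.141, -0.0, -0.503]
force: [-0.3, -0.9, 1.5]
width: 0.0879
gripper_force: 0.0
grip_pad [313.8 224.2] 0.79
lever_end [225.  218.8] 0.73
index_tip [41.7 61.6] 0.7
carriage_pointer [179.9  91.4] 0.81
pad [313.3 225.8]
lever [230.2 223.3]
grip_tl [290.3 262.9]
grip_tr [315.3 262.9]
pivot [278.1 152.5]
```

View pics/w4.png

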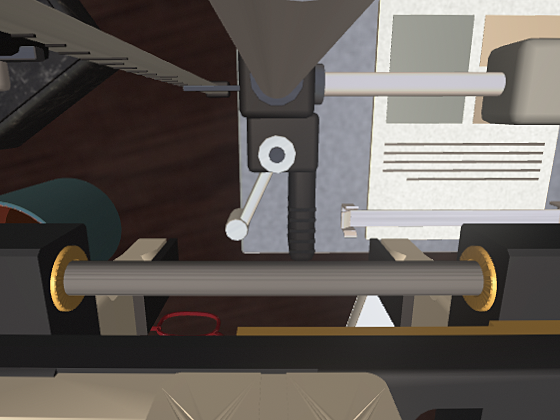

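```bash
python3 -m handwheel '[{"delta_pos":[0,0,0.6],"dr":[0,0,0]},{"delta_pos":[0,0,0.3],"dr":[-2.0,-3.5,0]},{"delta_pos":[0,0,0],"dr":[-3.5,-6.3,0]},{"delta_pos":[0,0,0],"dr":[-3.5,-6.3,0]},{"delta_pos":[0,0,0],"dr":[-3.5,-6.3,0]},{"delta_pos":[0,0,0],"dr":[-3.5,-6.3,0]},{"delta_pos":[0,0,0],"dr":[-3.5,-6.3,0]},{"delta_pos":[0,0,0],"dr":[0,0,0]},{"delta_pos":[0,0,0],"dr":[0,0,0]}]'
python3 w.py w5 grip_pad lever_end index_tip carriage_pointer
python3 - <<'E'
from h import *
print(np.round(get_state()["q"],2))
v=np.load("st.npy");cal=calibration("wrist");E=np.array(cal["extrinsics"]);print("cam",-E[:3,:3].T@E[:3,3],E[2,:3])
for n,p in dict(pad=(-.06,.089,.105),lever=(-.0585,.1378,.105),pivot=(-.0155,.11,.12),pt=(.015,.155,.129)).items():print(n,np.round(proj(cal,S2W(v[:3],p)),1))
E
```

```text
t: 8.8
eef_pos: [0.4355, 0.4132, 0.1973]
ee_rot: [3.136, -0.698, -0.5]
force: [0.5, -0.5, -0.0]
width: 0.0873
gripper_force: 0.0
grip_pad [309.5 309.2] 0.55
lever_end [233.1 307.5] 0.72
index_tip [167.   64.4] 0.81
carriage_pointer [204.7 191.3] 0.59
[ 1.39  0.3  -0.65  0.78 -1.04 -0.88]
cam [0.40272875 0.43125173 0.34701022] [ 0.379296   -0.21178844 -0.90071094]
pad [309.3 312.8]
lever [233.4 310.6]
pivot [276.4 239.5]
pt [209.1 192.1]
```

View pics/w5.png

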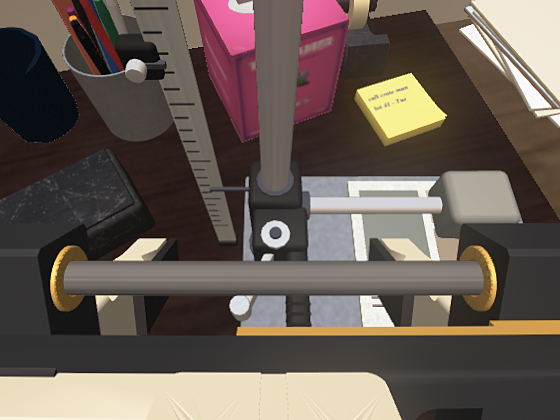

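```bash
python3 -m handwheel '[{"delta_pos":[0,0,-0.3],"dr":[0,0,0]},{"delta_pos":[0,0,-0.6],"dr":[0,0,0]},{"delta_pos":[0,0,-0.6],"dr":[0,0,0]},{"delta_pos":[0,0,-0.6],"dr":[0,0,0]},{"delta_pos":[0,0,-0.6],"dr":[0,0,0]},{"delta_pos":[0,0,-0.4],"dr":[0,0,0]},{"delta_pos":[0,0,0],"dr":[0,0,0]},{"delta_pos":[0,0,0],"dr":[0,0,0]}]'
python3 -m handwheel '[{"delta_pos":[0,0,0],"dr":[0,0,0]},{"delta_pos":[0,0,0],"dr":[0,0,0]},{"delta_pos":[0,0,0],"dr":[0,0,0]},{"delta_pos":[0,0,0],"dr":[0,0,0]},{"delta_pos":[0,0,0],"dr":[0,0,0]},{"delta_pos":[0,0,0],"dr":[0,0,0]}]' 0.5 9
```

```text
t: 9.85
eef_pos: [0.4361, 0.4128, 0.1047]
ee_rot: [3.137, -0.699, -0.502]
force: [0.3, -1.2, 0.1]
width: 0.0874
gripper_force: 0.0
t: 10.45
eef_pos: [0.4362, 0.4147, 0.1051]
ee_rot: [3.141, -0.699, -0.503]
force: [6.0, 4.2, -3.5]
width: 0.0489
gripper_force: 9.0
```

```bash
python3 -m handwheel '[{"delta_pos":[0.025,0.045,0],"dr":[0,0,0]},{"delta_pos":[0,0,0],"dr":[0,0,0]},{"delta_pos":[0,0,0],"dr":[0,0,0]}]' - 10
python3 -m handwheel '[{"delta_pos":[0,0,0.1],"dr":[0,0,0]},{"delta_pos":[0,0,0.2],"dr":[0,0,0]},{"delta_pos":[0,0,0.2],"dr":[0,0,0]},{"delta_pos":[0,0,0.2],"dr":[0,0,0]},{"delta_pos":[0,0,0],"dr":[0,0,0]}]'
cat > look.py <<'E'
from tri import *
import sys,json
w=calibration("wrist");im=grab_frame("wrist");
for c in("wrist","scene"):
    im=grab_frame(c);cal=calibration(c)
    for q in("carriage_pointer","index_tip","lever_end","grip_pad"):
        r=mark_of(c,q)
        print(c,q,[(np.round(a["location"],1).tolist(),round(a["conf"],2)) for a in r[:2]])
    if c=="wrist" and len(sys.argv)>1: save(sys.argv[1],cv2.resize(im,None,fx=1.4,fy=1.4))
E
python3 look.py w6
```

```text
t: 10.75
eef_pos: [0.4364, 0.4147, 0.1047]
ee_rot: [3.138, -0.699, -0.502]
force: [-5.3, 0.2, 2.7]
width: 0.049
gripper_force: 10.0
t: 11.25
eef_pos: [0.4364, 0.4147, 0.1264]
ee_rot: [3.139, -0.699, -0.503]
force: [-3.4, 2.6, -2.1]
width: 0.0487
gripper_force: 10.0
wrist carriage_pointer [([179.7, 95.1], 0.68)]
wrist index_tip []
wrist lever_end [([213.5, 265.1], 0.81)]
wrist grip_pad [([331.3, 272.5], 0.97), ([214.7, 265.9], 0.59)]
scene carriage_pointer [([264.2, 216.1], 0.79), ([323.8, 337.0], 0.43)]
scene index_tip [([261.2, 178.4], 0.53)]
scene lever_end [([294.0, 210.1], 0.72), ([298.3, 221.0], 0.7)]
scene grip_pad [([295.0, 209.6], 0.64)]
```

View pics/w6.png

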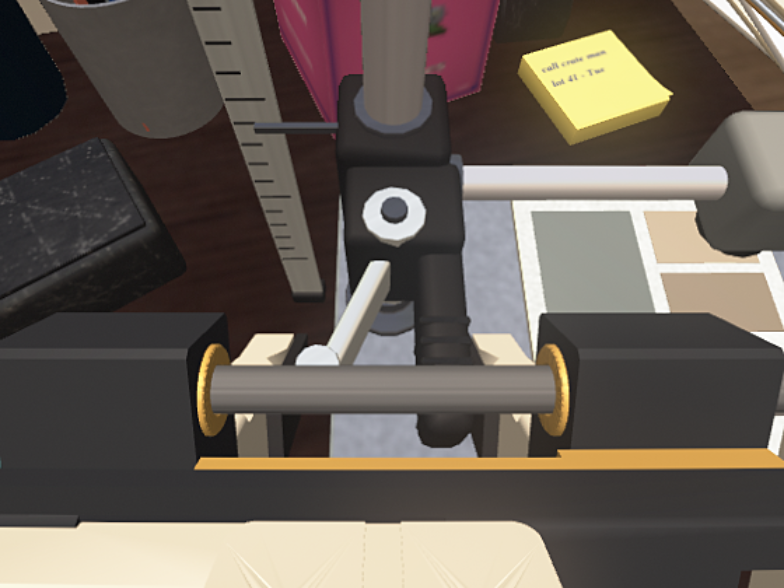

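```bash
python3 -m handwheel '[{"delta_pos":[0,0,0.1],"dr":[0,0,0]},{"delta_pos":[0,0,0.25],"dr":[0,0,0]},{"delta_pos":[0,0,0.3],"dr":[0,0,0]},{"delta_pos":[0,0,0.3],"dr":[0,0,0]},{"delta_pos":[0,0,0.3],"dr":[0,0,0]},{"delta_pos":[0,0,0.3],"dr":[0,0,0]},{"delta_pos":[0,0,0.25],"dr":[0,0,0]},{"delta_pos":[0,0,0.1],"dr":[0,0,0]},{"delta_pos":[0,0,0],"dr":[0,0,0]},{"delta_pos":[0,0,0],"dr":[0,0,0]}]'
python3 look.py w7
python3 - <<'E'
from h import *
im=cv2.imread("pics/w7.png");cv2.imwrite("pics/w7c.png",cv2.resize(im[0:240,100:420],None,fx=2.4,fy=2.4,interpolation=cv2.INTER_CUBIC))
E
```

```text
t: 12.8
eef_pos: [0.4364, 0.4147, 0.1829]
ee_rot: [3.139, -0.699, -0.502]
force: [-4.1, 3.8, -0.8]
width: 0.0488
gripper_force: 10.0
wrist carriage_pointer [([178.5, 95.1], 0.73), ([398.8, 107.2], 0.57)]
wrist index_tip [([156.8, 35.8], 0.67)]
wrist lever_end [([211.5, 263.1], 0.88)]
wrist grip_pad [([331.2, 273.8], 0.84)]
scene carriage_pointer [([261.0, 189.6], 0.7), ([294.7, 197.6], 0.6)]
scene index_tip [([259.1, 176.9], 0.42)]
scene lever_end [([297.6, 197.1], 0.73)]
scene grip_pad [([295.2, 183.9], 0.89)]
```

View pics/w7c.png

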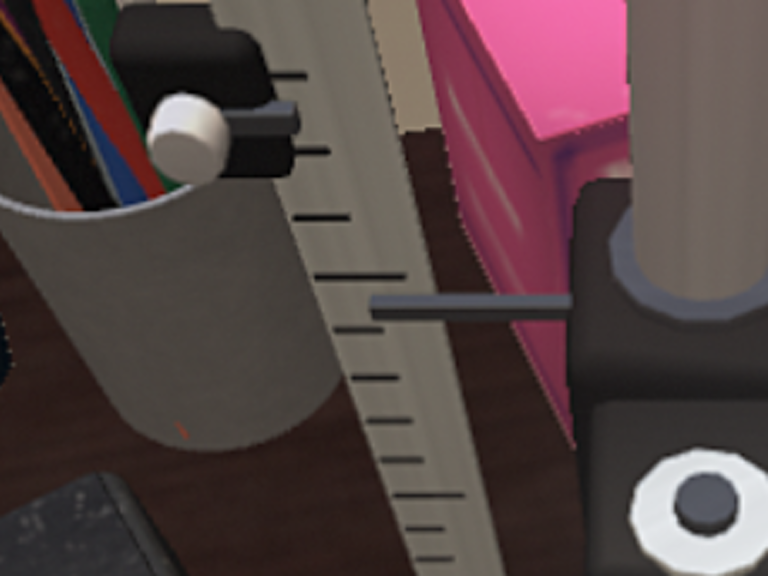

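Run:
```python
from h import *
from scipy.optimize import least_squares
w=calibration("wrist");v=np.load("st.npy")
for pp,ii in(([181.9,91.4],[160.4,34.8]),([178.5,95.1],[156.8,35.8])):
    for zp in(.2072,.2052):
        p=least_squares(lambda u:proj(w,[*u,zp])-pp,[.515,.41]).x
        i=least_squares(lambda u:proj(w,[p[0]-np.sin(v[2])*u[1],p[1]+np.cos(v[2])*u[1],u[0]])-ii,[.23,0]).x
        print(p,"index z",i[0],"gap y",i[1],"dz mm",(i[0]-zp)*1e3)
s=calibration("scene");P=[*p,.2072];print(proj(s,P),proj(s,[*p,.2272]),proj(s,[*p,.2322]))
```

```text
[0.52303189 0.41245772] index z 0.236821169507055 gap y 0.001486863079461157 dz mm 29.62116950705501
[0.52496952 0.41212478] index z 0.23529817071525697 gap y 0.0015108066136665568 dz mm 30.098170715256973
[0.52177755 0.41459449] index z 0.2381404429645459 gap y 0.0008890066558626653 dz mm 30.940442964545902
[0.52369497 0.41429596] index z 0.23663868894612014 gap y 0.0009033226756567862 dz mm 31.43868894612015
[258.17276894 192.24068294] [257.95152712 182.36179788] [257.89538214 179.85338982]
```

```bash
python3 -m handwheel '[{"delta_pos":[0,0,0.1],"dr":[0,0,0]},{"delta_pos":[0,0,0.25],"dr":[0,0,0]},{"delta_pos":[0,0,0.25],"dr":[0,0,0]},{"delta_pos":[0,0,0.2],"dr":[0,0,0]},{"delta_pos":[0,0,0.1],"dr":[0,0,0]},{"delta_pos":[0,0,0],"dr":[0,0,0]},{"delta_pos":[0,0,0],"dr":[0,0,0]}]'
python3 look.py w8
python3 - <<'E'
from h import *
im=cv2.imread("pics/w8.png");cv2.imwrite("pics/w8c.png",cv2.resize(im[40:200,160:400],None,fx=3.2,fy=3.2,interpolation=cv2.INTER_CUBIC))
E
```

```text
t: 14.05
eef_pos: [0.4364, 0.4147, 0.2098]
ee_rot: [3.139, -0.699, -0.502]
force: [-4.2, 3.9, -2.2]
width: 0.0488
gripper_force: 10.0
wrist carriage_pointer [([179.9, 92.0], 0.86)]
wrist index_tip [([176.0, 89.8], 0.93)]
wrist lever_end [([212.3, 263.5], 0.79)]
wrist grip_pad [([331.9, 273.3], 0.69)]
scene carriage_pointer [([260.9, 173.8], 0.69)]
scene index_tip [([262.6, 177.5], 0.51)]
scene lever_end [([297.6, 182.2], 0.65), ([262.1, 238.6], 0.57)]
scene grip_pad [([296.4, 172.3], 0.89)]
```

View pics/w8c.png

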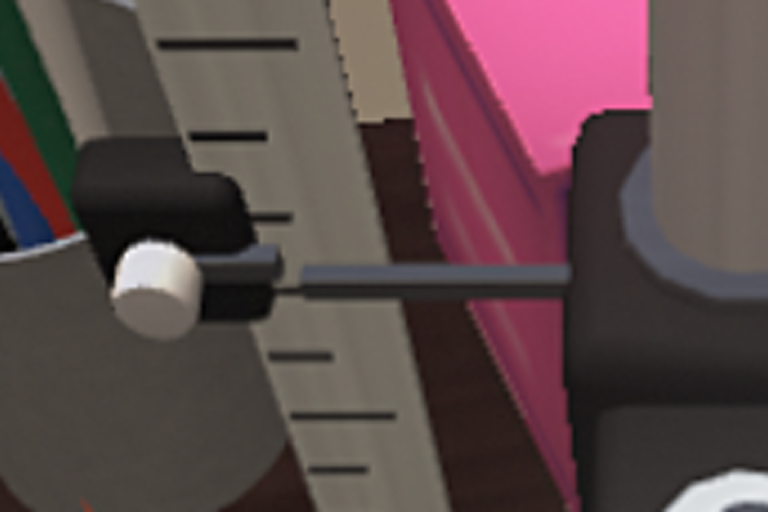

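```bash
python3 -m handwheel '[{"delta_pos":[0,0,0.04],"dr":[0,0,0]},{"delta_pos":[0,0,0.035],"dr":[0,0,0]},{"delta_pos":[0,0,0],"dr":[0,0,0]},{"delta_pos":[0,0,0],"dr":[0,0,0]},{"delta_pos":[0,0,0],"dr":[0,0,0]}]'
cat > lev.py <<'E'
from h import *
# blade end profiles: rows (orig px, subpixel) of blade centre just left/right of gap
g=[cv2.cvtColor(grab_frame("wrist"),cv2.COLOR_RGB2GRAY).astype(float) for _ in range(4)]
im=np.mean(g,0)
for c in (166,170,173,175,177,179,181,183,185,188,192): print(c,im[78:104,c].astype(int).tolist())
E
python3 lev.py
python3 - <<'E'
from h import *
print(mark_of("wrist","index_tip")[:1],mark_of("wrist","carriage_pointer")[:1])
E
```

```text
t: 15.1
eef_pos: [0.4364, 0.4146, 0.2119]
ee_rot: [3.138, -0.699, -0.502]
force: [-4.1, 4.1, -2.1]
width: 0.0488
gripper_force: 10.0
166 [21, 16, 17, 16, 16, 16, 17, 17, 16, 13, 25, 66, 89, 33, 39, 40, 36, 15, 15, 17, 17, 17, 17, 16, 11, 36]
170 [63, 26, 11, 12, 14, 13, 13, 14, 13, 31, 66, 93, 83, 33, 38, 39, 35, 17, 16, 18, 18, 16, 17, 16, 10, 37]
173 [112, 109, 26, 34, 100, 119, 118, 108, 69, 90, 86, 89, 82, 33, 39, 40, 35, 16, 16, 16, 17, 17, 16, 12, 20, 74]
175 [109, 106, 25, 33, 96, 112, 109, 111, 107, 85, 86, 90, 83, 33, 39, 39, 34, 18, 13, 14, 14, 21, 31, 37, 66, 93]
177 [111, 106, 25, 33, 94, 110, 106, 106, 105, 87, 57, 43, 33, 28, 33, 33, 62, 96, 48, 47, 103, 116, 110, 107, 106, 104]
179 [112, 106, 24, 32, 94, 112, 109, 107, 107, 107, 109, 111, 114, 115, 116, 116, 116, 103, 40, 42, 98, 112, 108, 108, 107, 106]
181 [110, 112, 115, 115, 113, 110, 109, 110, 110, 108, 98, 91, 86, 80, 69, 92, 110, 100, 42, 42, 97, 110, 108, 107, 107, 108]
183 [106, 106, 107, 109, 109, 109, 109, 110, 109, 99, 81, 83, 86, 73, 30, 37, 35, 40, 37, 43, 97, 110, 106, 106, 105, 105]
185 [103, 103, 103, 104, 105, 105, 106, 107, 106, 97, 82, 84, 86, 73, 32, 39, 36, 56, 76, 79, 116, 111, 109, 109, 109, 107]
188 [106, 106, 106, 106, 105, 104, 104, 105, 104, 95, 82, 84, 86, 73, 31, 38, 33, 71, 114, 108, 108, 109, 109, 109, 109, 110]
192 [107, 106, 107, 107, 107, 107, 107, 108, 107, 97, 82, 84, 87, 73, 31, 39, 33, 71, 113, 106, 105, 105, 105, 103, 103, 103]
[{'location': [178.0, 92.2], 'conf': 0.8}] [{'location': [178.7, 93.1], 'conf': 0.85}]
```

```bash
python3 -m handwheel '[{"delta_pos":[0,0,0.01],"dr":[0,0,0]},{"delta_pos":[-0.016,-0.029,0],"dr":[0,0,0]},{"delta_pos":[-0.016,-0.029,0],"dr":[0,0,0]},{"delta_pos":[-0.016,-0.029,0],"dr":[0,0,0]},{"delta_pos":[-0.016,-0.029,0],"dr":[0,0,0]},{"delta_pos":[0,0,0],"dr":[0,0,0]}]' 1 21
python3 - <<'E'
from h import *
grab_frame("wrist");print(mark_of("wrist","index_tip")[:1],mark_of("wrist","carriage_pointer")[:1])
E
```

```text
t: 16.0
eef_pos: [0.4347, 0.414, 0.213]
ee_rot: [-3.141, -0.697, -0.501]
force: [-0.4, 10.2, -2.7]
width: 0.0458
gripper_force: 21.0
[{'location': [176.5, 91.1], 'conf': 0.95}] [{'location': [176.4, 89.5], 'conf': 0.63}]
```

```bash
python3 -m handwheel '[{"delta_pos":[0,0,0],"dr":[0,0,0]},{"delta_pos":[0,0,0],"dr":[0,0,0]},{"delta_pos":[0,0,0],"dr":[0,0,0]}]'; python3 lev.py | egrep "^(173|175|185|188) "
```

```text
t: 16.45
eef_pos: [0.4347, 0.414, 0.213]
ee_rot: [-3.141, -0.698, -0.501]
force: [0.5, 10.3, -3.5]
width: 0.0458
gripper_force: 21.0
173 [108, 68, 19, 58, 118, 112, 111, 111, 96, 87, 89, 86, 56, 37, 39, 38, 26, 12, 13, 13, 9, 10, 18, 44, 85, 109]
175 [109, 68, 19, 58, 115, 109, 108, 108, 100, 83, 71, 49, 30, 34, 32, 40, 69, 73, 35, 77, 105, 117, 112, 109, 107, 105]
185 [107, 106, 106, 106, 106, 106, 104, 91, 83, 86, 83, 64, 38, 38, 40, 79, 118, 112, 112, 112, 111, 111, 110, 111, 111, 111]
188 [108, 109, 108, 109, 108, 109, 106, 92, 84, 86, 84, 64, 38, 37, 40, 76, 111, 105, 105, 105, 106, 107, 108, 108, 108, 109]
```

```bash
python3 -m handwheel '[{"delta_pos":[-0.016,-0.029,-0.01],"dr":[0,0,0]},{"delta_pos":[-0.016,-0.029,-0.01],"dr":[0,0,0]},{"delta_pos":[-0.016,-0.029,0],"dr":[0,0,0]},{"delta_pos":[0,0,0],"dr":[0,0,0]},{"delta_pos":[0,0,0],"dr":[0,0,0]}]' 1 25; python3 lev.py | egrep "^(170|173|185|188) "
```

```text
t: 17.15
eef_pos: [0.4321, 0.4096, 0.2118]
ee_rot: [3.14, -0.697, -0.501]
force: [-17.5, 4.3, 1.9]
width: 0.0358
gripper_force: 25.0
170 [106, 106, 107, 108, 109, 111, 109, 87, 83, 86, 80, 39, 39, 39, 37, 32, 27, 80, 114, 108, 106, 106, 105, 105, 106, 107]
173 [105, 105, 105, 104, 104, 105, 103, 86, 83, 87, 79, 38, 39, 37, 45, 88, 117, 112, 110, 110, 110, 110, 110, 110, 109, 108]
185 [93, 91, 95, 110, 113, 111, 108, 88, 83, 86, 78, 38, 39, 36, 48, 87, 113, 109, 108, 107, 107, 108, 107, 107, 108, 107]
188 [29, 30, 29, 28, 26, 24, 40, 77, 86, 86, 78, 38, 40, 37, 48, 89, 116, 113, 112, 111, 109, 109, 109, 108, 107, 108]
```

```bash
sed -i 's/(166,170.*192)/range(152,172,2)/' lev.py; python3 lev.py
```

```text
152 [16, 16, 15, 16, 16, 16, 13, 13, 46, 91, 37, 39, 40, 37, 22, 15, 16, 16, 15, 17, 16, 12, 26, 59, 67, 65]
154 [16, 17, 16, 15, 16, 15, 10, 27, 80, 88, 36, 39, 39, 38, 23, 14, 15, 17, 15, 16, 15, 12, 27, 59, 67, 64]
156 [10, 11, 12, 13, 12, 8, 28, 80, 93, 84, 36, 39, 40, 38, 21, 14, 16, 15, 14, 16, 17, 11, 26, 56, 65, 63]
158 [16, 80, 124, 55, 1, 30, 97, 90, 89, 83, 36, 38, 39, 37, 23, 14, 17, 17, 17, 16, 14, 9, 49, 97, 84, 62]
160 [14, 73, 118, 114, 114, 112, 87, 87, 89, 83, 37, 38, 38, 36, 21, 12, 15, 15, 15, 14, 11, 7, 59, 116, 111, 110]
162 [14, 71, 114, 109, 108, 107, 85, 87, 95, 82, 35, 38, 36, 39, 46, 15, 9, 18, 22, 30, 58, 95, 110, 104, 103, 104]
164 [14, 72, 115, 108, 106, 107, 109, 112, 96, 67, 37, 54, 57, 89, 117, 67, 26, 81, 117, 110, 107, 104, 105, 104, 104, 103]
166 [61, 92, 114, 111, 110, 109, 110, 109, 109, 110, 110, 108, 111, 113, 108, 66, 25, 79, 115, 110, 109, 108, 107, 107, 106, 105]
168 [111, 110, 111, 110, 110, 111, 108, 86, 81, 84, 78, 33, 30, 35, 51, 44, 28, 78, 113, 108, 107, 107, 108, 109, 109, 109]
170 [106, 106, 107, 108, 109, 111, 108, 87, 82, 86, 79, 38, 39, 38, 38, 32, 28, 79, 114, 108, 106, 105, 105, 106, 106, 107]
```

```bash
python3 -m handwheel '[{"delta_pos":[0,0,0.017],"dr":[0,0,0]},{"delta_pos":[-0.016,-0.029,0],"dr":[0,0,0]},{"delta_pos":[-0.016,-0.029,0],"dr":[0,0,0]},{"delta_pos":[0,0,0],"dr":[0,0,0]},{"delta_pos":[0,0,0],"dr":[0,0,0]}]' 1 25; python3 lev.py
```

```text
t: 18.05
eef_pos: [0.4306, 0.4066, 0.2115]
ee_rot: [3.137, -0.697, -0.501]
force: [-24.9, 2.7, 0.4]
width: 0.0288
gripper_force: 25.0
152 [29, 120, 112, 112, 111, 102, 86, 86, 88, 85, 30, 38, 39, 39, 12, 13, 15, 15, 15, 15, 11, 29, 79, 116, 112, 114]
154 [29, 116, 108, 107, 107, 100, 84, 88, 92, 74, 30, 37, 36, 32, 11, 9, 9, 9, 11, 10, 28, 76, 110, 105, 104, 105]
156 [30, 117, 108, 106, 106, 106, 111, 109, 69, 65, 27, 47, 59, 105, 112, 29, 38, 100, 115, 109, 106, 104, 103, 103, 102, 101]
158 [88, 113, 110, 109, 109, 108, 108, 109, 110, 109, 109, 111, 111, 114, 106, 25, 36, 97, 112, 108, 106, 106, 106, 104, 104, 103]
160 [109, 110, 109, 109, 109, 110, 109, 93, 80, 82, 77, 40, 29, 41, 68, 30, 36, 94, 110, 107, 107, 107, 108, 108, 107, 107]
162 [105, 105, 106, 108, 108, 110, 108, 87, 82, 85, 81, 45, 37, 38, 37, 29, 38, 96, 111, 105, 105, 104, 106, 105, 106, 107]
164 [104, 102, 103, 102, 104, 106, 104, 86, 82, 85, 80, 45, 37, 36, 48, 74, 81, 116, 110, 109, 108, 108, 107, 107, 105, 104]
166 [105, 106, 105, 104, 104, 105, 102, 86, 82, 85, 81, 46, 38, 36, 45, 87, 115, 111, 109, 109, 109, 109, 109, 109, 109, 108]
168 [106, 107, 106, 106, 106, 106, 104, 86, 82, 85, 80, 44, 38, 36, 44, 82, 110, 106, 106, 106, 108, 109, 109, 109, 109, 110]
170 [107, 107, 107, 107, 106, 108, 105, 86, 81, 85, 80, 44, 38, 36, 44, 83, 110, 104, 103, 103, 103, 104, 105, 106, 107, 108]
```

```bash
python3 -m handwheel '[{"delta_pos":[-0.03,-0.01,0],"dr":[0,0,0]},{"delta_pos":[-0.03,-0.01,0],"dr":[0,0,0]},{"delta_pos":[-0.03,-0.01,0],"dr":[0,0,0]},{"delta_pos":[0,0,0],"dr":[0,0,0]},{"delta_pos":[0,0,0],"dr":[0,0,0]},{"delta_pos":[0,0,0],"dr":[0,0,0]}]' 1 32; python3 lev.py|egrep "^(150|152|154|162|166)"
python3 - <<'E'
from h import *
for q in("page_bar_press","index_tip","carriage_pointer"):
    print(q,find_in("wrist",q)[:1])
im=grab_frame("scene")
print([ (q,(mark_of("scene",q) or [0])[0]) for q in("index_tip","carriage_pointer","page_bar_press")])
a=cv2.resize(im[130:280,210:350],None,fx=4,fy=4);save("fin",a)
E
```

```text
t: 18.85
eef_pos: [0.4301, 0.4063, 0.2124]
ee_rot: [3.139, -0.699, -0.502]
force: [5.3, 5.7, -5.2]
width: 0.0279
gripper_force: 32.0
152 [28, 20, 93, 114, 110, 111, 109, 84, 85, 89, 86, 31, 38, 38, 37, 15, 12, 15, 15, 15, 13, 10, 28, 80, 115, 110]
154 [27, 21, 91, 110, 107, 108, 105, 85, 79, 67, 45, 34, 36, 36, 35, 38, 15, 6, 11, 21, 35, 51, 94, 109, 104, 103]
162 [102, 104, 105, 105, 107, 108, 106, 80, 82, 86, 85, 34, 38, 34, 54, 92, 45, 34, 94, 111, 107, 105, 104, 104, 106, 105]
166 [106, 105, 105, 105, 105, 105, 103, 80, 82, 86, 83, 33, 38, 34, 51, 97, 111, 109, 109, 109, 109, 110, 110, 109, 110, 109]
page_bar_press []
index_tip [{'location': [129.1, 83.6], 'conf': 0.73}]
carriage_pointer [{'location': [295.6, 134.3], 'conf': 0.57}]
[('index_tip', 0), ('carriage_pointer', {'location': [260.6, 174.5], 'conf': 0.84}), ('page_bar_press', {'location': [297.5, 218.4], 'conf': 0.69})]
```

View pics/fin.png

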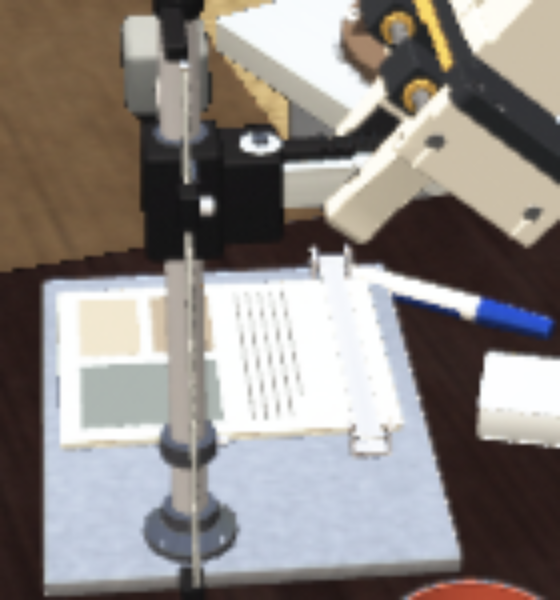

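```bash
python3 -m handwheel '[{"delta_pos":[0,0,0],"dr":[0,0,0]},{"delta_pos":[0,0,0],"dr":[0,0,0]},{"delta_pos":[0,0,0],"dr":[0,0,0]}]'; python3 lev.py|egrep "^(152|166)"; python3 -c "from station import *;print(job_done())"
```

```text
t: 19.7
eef_pos: [0.4301, 0.4063, 0.2123]
ee_rot: [3.139, -0.699, -0.502]
force: [4.7, 5.5, -5.0]
width: 0.0278
gripper_force: 32.0
152 [28, 20, 93, 114, 110, 112, 109, 84, 85, 89, 86, 31, 38, 39, 35, 14, 13, 15, 14, 15, 14, 11, 28, 80, 115, 110]
166 [106, 105, 105, 106, 105, 106, 103, 81, 83, 86, 83, 33, 38, 34, 52, 97, 111, 109, 109, 109, 109, 109, 109, 109, 109, 109]
the job is handed in; nothing more can be done
None
```

I handed the job in at 19.7 s: the page bar is down in its catch, the carriage pointer is level with the index clip in the wrist image, and the lever is squeezed shut and held at 32 N. I touched nothing but the page bar and the carriage, though I made no final check on the mug, notes or clip box.

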